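Probe the jig's bore and fit the post that suits its depth

ROBOT

A 6-joint arm with a two-finger parallel gripper is mounted at the origin on a cart in front of the work surface, level with it; the furniture and walls round the work are solid. World frame = base frame: x ahead of the robot, y to its left, z up, the work surface at z = 0. Lengths are in m, angles in rad, forces in N, time in s.
With the tool pointing down it reaches from about 0.35 to 0.85 m from the base axis. Payload 8.1 kg.
Tool frame: the origin (TCP) lies on the mounting face of the last link; the fingertips stand 186 mm ahead of it and the grasp point (between the pads) lies 167 mm ahead of it; z points along the fingers, y is the line along which they close (so a half turn about z gives the same grasp; the last joint's range is limited). The gripper opens to 93 mm and grips with 3 to 60 N. Pads are 15 mm wide; open, the fingers measure 128 mm over their backs; the gripper's body (75 mm by 188 mm) begins 65 mm behind the grasp point.
Start: joints at [-1.359, 0.13, 1.488, -0, 1.523, -0.085], TCP at [0.175, -0.574, 0.405] pointing down, gripper open.
Joint ranges: [-2.96, 2.96], [-0.89, 2.26], [0.02, 2.5], [-1.34, 4.48], [0, 2.73], [-2.66, 2.66]. Speed limits (rad/s): [2.39, 2.39, 2.79, 3.14, 3.14, 3.14].

INTERFACE

Orientations are given as a rotation vector (axis times angle).
In Python, from plant import * gives the robot as it stands. The module is installed in compiled form; this text tells all that it offers.
- The arm moves only by the tool arm_command, never from a script. Its argument "increments" is a list of rows, each a list of 6 numbers: the shift along the tool's x, y, z in units of 0.2 m (1.0 is 0.2 m), then the turn, a rotation vector about the tool's x, y, z in units of pi rad (1.0 is pi rad). A call has exactly 5 rows; each row is the pose to reach, as a shift and turn from the pose commanded when the call began, along the tool's axes at that moment, turning the shorter way round; what a row does not reach only later rows make up. A row lasts 1/8 s, in which the tool goes at most 62.5 mm and 10.7 degrees, less where a joint would pass 70% of its speed; a pose out of reach is approached as far as the arm can. A call with a number of a shift or a turn outside -1 to 1 is refused whole. A call with a gripper value outside its range is refused whole. "fingers" is the closure, from -1 (fully open) to 1 (shut), set as the call begins (left out, the last holds). The fingers move at their own pace and stop on an object; "force" is the grip in N (left out, the last holds). Time passes only in rows, so rows that repeat a pose let the fingers close, or fill a call up. It gives the time, the measured TCP pose, the force, the opening and the grip force at its end, in the units of the state.
- read_state(): the state, without advancing time (a new reading comes with each control period).
- read_camera(name): name is "scene" or "top" or "wrist"; returns a dict with "image" (400x640x3 uint8, red, green, blue), "fx", "fy", "cx", "cy" (pixels), "T" (4x4, takes a point from camera to world coordinates). Camera axes: x right, y down, z forward; pixel columns grow to the right and rows downward; lengths in m; the calibration is good to about 2 mm. A picture is of the moment at which its call begins. There is no depth.
- close_job(): hands the job in; it is judged then, once.
The state is a dict: "t": time; "q": joint angles; "dq": joint speeds; "joint_torque": joint torques, N m; "tool_pos": TCP position; "orientation": TCP orientation; "force": force on the tool from outside, world axes, zero at the start; "wrist_torque": the same for the moment, N m; "opening": finger opening in m; "gripper_force": force on a finger pad.
Only numpy, scipy, OpenCV 4.12 (cv2) and the standard library are available. Lean on these libraries where they do the work, as an engineer would, in place of code of your own. Each camera call takes 0.05 s, during which the arm holds its last target. There are 200 camera calls.

TASK

Take the depth rod from its stand, feel for the bottom of the bore in the aluminium jig with the rod's tip to learn how deep the bore is, and hang the rod back in its stand. Then take from the tray the one post whose shank is as long as the bore is deep and lower it upright to the bottom before letting go, so that its shoulder comes level with the jig's top. Do not drop a post into the bore or leave a wrong one there, leave the other posts standing where they are in the tray, and do not disturb the jars, cup and tape measure.

Things in the scene. Friction and masses are not known exactly. Their poses are not given: they have to be found in the camera images.
- jig: Fixed aluminium jig base: square block 92 x 92 x 72 mm with a dark steel mounting strip (12 mm high, bolt heads 5 mm more) along two opposite sides, 120 x 112 mm in all. Origin: centre of its underside, on the table; z up. Its flat top, 72 mm up, has one round blind bore 26 mm in diameter, off centre at x -21, y +21 mm in its own frame. Bore depth: 28, 38, 48 or 58 mm, varying from case to case.
- bore_mouth (a point): Centre of the bore's mouth, on the jig's top face, 72 mm above the table (z up). The bore's floor is flat and does not give. A fixed open cardboard carton about half a metre high stands on the table to the left of the jig (y above 0.14, x above 0.48 in the room): keep the hand clear of it.
- stand: Fixed dark steel rod stand: an upright square column 44 x 44 mm, 104 mm high (56 mm wide at the foot), with a 16 mm through hole down its axis. Origin: centre of its underside, on the table.
- stand_top (a point): Centre of the mouth of the stand's hole, 104 mm above the table.
- rod: Loose steel depth rod, 144 mm long, 100 g: a plain probe 8 mm in diameter and 96 mm long below a handle 22 mm in diameter and 48 mm long. Origin: centre of the flat lower end (the probing tip); z runs up the rod to the handle. It starts hanging upright in the stand, the underside of its handle resting on the stand's top, so the handle reaches from 104 to 152 mm above the table and the tip is 8 mm above the table.
- rod_shoulder (a point): Centre of the underside of the rod's handle, 96 mm above the tip.
- tray: Fixed low plywood tray, 140 x 140 mm, rim 12 mm high, 4 mm walls, floor 4 mm thick. Origin: centre of its underside. The four posts stand in it about 64 mm apart in a square (parallel to its sides), in any order.
- post_28: Loose steel locating post: a shank 22 mm in diameter and 28 mm long, and on it a grip stem 12 mm in diameter and 42 mm long (70 mm in all, about 95 g). Origin: centre of its underside; z up along the axis. Starts upright in the tray.
- shoulder_28 (a point): Centre of the shoulder of the post with the 28 mm shank: the flat step where shank meets stem, 28 mm above its underside.
- post_38: Loose steel locating post: a shank 22 mm in diameter and 38 mm long, and on it a grip stem 12 mm in diameter and 42 mm long (80 mm in all, about 111 g). Origin: centre of its underside; z up along the axis. Starts upright in the tray.
- shoulder_38 (a point): Centre of the shoulder of the post with the 38 mm shank: the flat step where shank meets stem, 38 mm above its underside.
- post_48: Loose steel locating post: a shank 22 mm in diameter and 48 mm long, and on it a grip stem 12 mm in diameter and 42 mm long (90 mm in all, about 127 g). Origin: centre of its underside; z up along the axis. Starts upright in the tray.
- shoulder_48 (a point): Centre of the shoulder of the post with the 48 mm shank: the flat step where shank meets stem, 48 mm above its underside.
- post_58: Loose steel locating post: a shank 22 mm in diameter and 58 mm long, and on it a grip stem 12 mm in diameter and 42 mm long (100 mm in all, about 143 g). Origin: centre of its underside; z up along the axis. Starts upright in the tray.
- shoulder_58 (a point): Centre of the shoulder of the post with the 58 mm shank: the flat step where shank meets stem, 58 mm above its underside.
- glass_jar: Lidded glass jar, 71 mm wide, 110 mm high, loose, stands on the table near the work; to be left alone. Origin: centre of its underside.
- cup: White cup, 71 mm wide, 75 mm high, loose, stands on the table near the work; to be left alone. Origin: centre of its underside.
- small_jar: Small round jar with a black lid, 41 mm wide, 105 mm high, loose, stands on the table near the work; to be left alone. Origin: centre of its underside.
- tape_measure: Yellow tape measure, 36 x 76 mm, 58 mm high, loose, stands on the table near the work; to be left alone. Origin: centre of its underside.

How it is judged:
By the outcome, as a careful person would: the job done as asked, in the order asked, and still so for the second after the job is handed in, with the robot touching nothing.
It also fails if it takes over 59 s, if anything falls off the work surface, if the arm or the gripper's body presses on something with over 40 N, if the wrist force passes 120 N, or if a joint passes its speed limit or range.

## Working session

There is one attempt and no reset: what is moved stays moved. The work goes in short steps, Python scripts to look and compute and a tool call to move; the robot and the scene stay as the last step left them, time stands still between calls to the robot, and variables do not carry over. Pictures are saved under pics/ and viewed, at most 10 in all, crops included, and the job is handed in when it is done.

Besides the shell and the picture viewer there is one more tool, called after "Emit:" by a JSON object that holds its "method" and its "body", one argument or row to a line. arm_command: Moves the arm, as the interface text tells. Shifts and turns lie within -1 to 1; 1 stands for 0.2 m of shift or pi rad of turn. Its arguments: {"type":"object","properties":{"increments":{"type":"array","items":{"type":"array","items":{"type":"number","minimum":-1,"maximum":1}}},"fingers":{"type":"number"},"force":{"type":"number"}},"required":["increments"]}

```bash
mkdir -p pics; python3 - <<'E'
from plant import *
import cv2
s=read_state();print(s)
for n in("scene","top"):
    c=read_camera(n);cv2.imwrite(f"pics/{n}0.png",c["image"][:,:,::-1]);print(n,c["fx"],c["cx"],c["cy"],c["T"].round(4).tolist())
E
```

```text
{'t': 0.0, 'q': array([-1.35941632e+00,  1.31154674e-01,  1.48928262e+00,  1.13851643e-06,
        1.52299261e+00, -8.53710905e-02]), 'dq': array([ 5.26878118e-06, -8.40953557e-04, -1.20087924e-03, -9.92876065e-05,
       -6.14861596e-04,  1.42972498e-03]), 'joint_torque': array([-3.75878917e-04, -5.59847510e+01, -4.91760635e+01,  7.66359223e-02,
        3.53684183e-02, -1.58657899e-04]), 'tool_pos': array([ 0.17543864, -0.57353756,  0.40368918]), 'orientation': array([-3.10526098e+00, -4.64155898e-01,  1.79819029e-04]), 'force': array([-0.56219907,  0.34600078,  0.09096166]), 'wrist_torque': array([ 0.04977357,  0.02694954, -0.02280805]), 'gripper_force': 0.0, 'opening': 0.09288472903946852}
scene 369.90731219047535 322.00444285629703 203.8498520634341 [[-0.549, -0.3719, 0.7486, -0.047], [-0.8356, 0.2251, -0.501, 0.3643], [0.0178, -0.9006, -0.4343, 0.4652], [0.0, 0.0, 0.0, 1.0]]
top 426.7079539779363 318.28666358614004 194.73868484297913 [[-0.0125, -0.9797, 0.1999, 0.3854], [-0.9999, 0.0112, -0.0076, -0.0423], [0.0052, -0.2, -0.9798, 1.1081], [0.0, 0.0, 0.0, 1.0]]
```

View pics/top0.png

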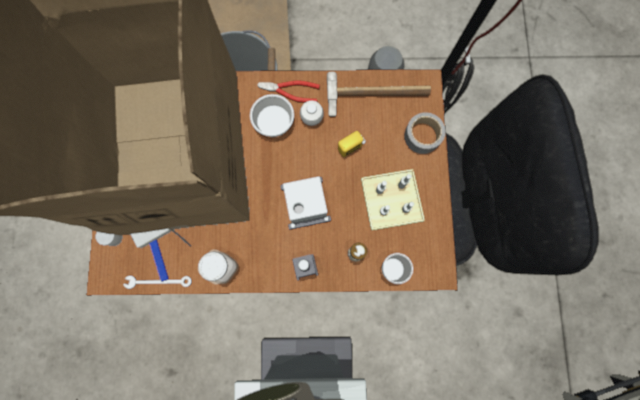

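View pics/scene0.png

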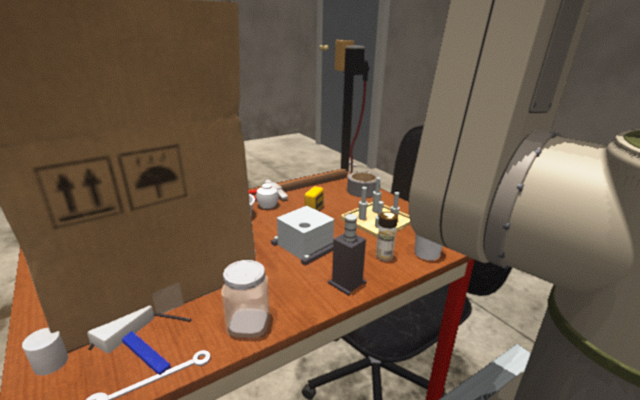

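```bash
cat > h.py <<'E'
from plant import *
import cv2, numpy as np
from scipy.spatial.transform import Rotation as Ro
def px(c,u,v,z):
    T=c["T"];d=T[:3,:3]@[(u-c["cx"])/c["fx"],(v-c["cy"])/c["fy"],1];o=T[:3,3]
    return (o+d*(z-o[2])/d[2])
def proj(c,p):
    T=c["T"];q=T[:3,:3].T@(np.array(p)-T[:3,3]);return (q[:2]/q[2]*[c["fx"],c["fy"]]+[c["cx"],c["cy"]]).round(1)
def go(pos,yaw,s=None):
    "increments to put grasp point at pos, tool down, tool y along yaw (mod 180)"
    s=s or read_state();R=Ro.from_rotvec(s["orientation"])
    best=None
    for k in(0,np.pi):
        y=np.array([np.cos(yaw+k),np.sin(yaw+k),0]);z=np.array([0,0,-1.]);x=np.cross(y,z)
        G=Ro.from_matrix(np.c_[x,y,z]);r=(R.inv()*G).as_rotvec()
        if best is None or np.linalg.norm(r)<np.linalg.norm(best):best=r
    t=R.inv().apply(np.array(pos)-[0,0,-.167]-s["tool_pos"])
    return np.r_[t/.2,best/np.pi].round(4).tolist()
E
python3 - <<'E'
from h import *
c=read_camera("top")
for n,u,v,z in [("bore",298.5,208,.072),("rod",304,265,.152),("jigTL",283,185,.072),("jigTR",322,178,.072),("jigBR",328,218,.072),
 ("p1",380,187,.08),("p2",405,183,.08),("p3",384,211,.08),("p4",407,208,.08),("smalljar",358,250,.105),("cup",397,267,.075),("glass",216,266,.11),("tape",350,142,.058),("tTL",362,178,.01),("tTR",415,170,.01),("tBR",424,221,.01),("tBL",371,229,.01)]:
    print(n,px(c,u,v,z)[:2].round(3))
i=cv2.resize(c["image"][150:290,270:435,::-1],None,fx=4.8,fy=4.2,interpolation=2)
i=cv2.resize(c["image"][160:290,270:430,::-1],None,fx=4.5,fy=4.5,interpolation=2)
cv2.imwrite("pics/c1.png",i)
E
```

```text
bore [ 0.564 -0.001]
rod [ 0.422 -0.016]
jigTL [0.623 0.037]
jigTR [ 0.639 -0.06 ]
jigBR [ 0.538 -0.073]
p1 [ 0.613 -0.203]
p2 [ 0.622 -0.265]
p3 [ 0.553 -0.21 ]
p4 [ 0.56  -0.267]
smalljar [ 0.457 -0.141]
cup [ 0.418 -0.236]
glass [0.424 0.188]
tape [ 0.738 -0.134]
tTL [ 0.653 -0.167]
tTR [ 0.674 -0.309]
tBR [ 0.537 -0.325]
tBL [ 0.518 -0.186]
```

View pics/c1.png

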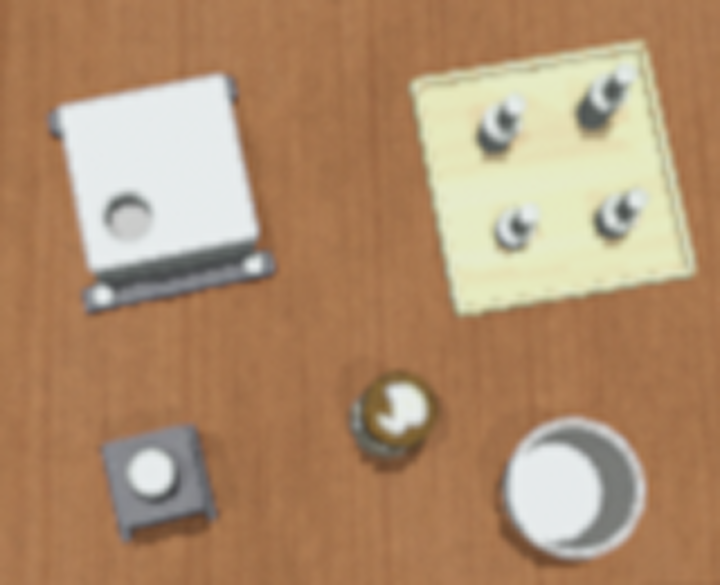

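```bash
cat >> h.py <<'E'
def plan(pos,yaw):
    s=read_state();r=go(pos,yaw,s);p=s["tool_pos"];R=Ro.from_rotvec(s["orientation"])
    P=p+R.apply(np.array(r[:3])*.2);w=np.array(r[3:])*np.pi
    for N in range(1,9):
        out=[];q,Q=p.copy(),R
        for i in range(1,N+1):
            q1=p+(P-p)*i/N;Q1=R*Ro.from_rotvec(w*i/N)
            d=np.r_[Q.inv().apply(q1-q)/.2,(Q.inv()*Q1).as_rotvec()/np.pi].round(3)
            out.append(d);q=q+Q.apply(d[:3]*.2);Q=Q*Ro.from_rotvec(d[3:]*np.pi)
        if all(abs(o[:3]).max()<=1 and np.linalg.norm(o[:3])<1.5 and np.linalg.norm(o[3:])<.29 for o in out):break
    for o in out:print([float(x) for x in o])
def st():
    s=read_state();R=Ro.from_rotvec(s["orientation"]).as_matrix()
    print("t",round(s["t"],2),"grasp",(s["tool_pos"]+R[:,2]*.167).round(4),"z",R[:,2].round(3),"yaw",np.degrees(np.arctan2(R[1,1],R[0,1])).round(2),"F",s["force"].round(2),"open",round(s["opening"],4))
E
python3 -c "
from h import *
plan([.422,-.016,.25],0)"
```

```text
[0.499, -0.576, -0.015, -0.0, -0.0, -0.101]
[0.653, -0.393, -0.016, -0.0, -0.0, -0.102]
[0.744, -0.166, -0.015, -0.0, -0.0, -0.101]
[0.758, 0.074, -0.016, -0.0, -0.0, -0.102]
```

Emit:
{"method": "arm_command", "body": {
  "increments": [
    [0.5,-0.576,-0.015,0,0,-0.101],
    [0.5,-0.576,-0.015,0,0,-0.101],
    [0.5,-0.576,-0.015,0,0,-0.101],
    [0.5,-0.576,-0.015,0,0,-0.101],
    [0.5,-0.576,-0.015,0,0,-0.101]
  ]
}}

```text
t: 0.78
tool_pos: [0.2372, -0.4348, 0.4078]
orientation: [2.994, 0.949, -0.001]
force: [-0.3, -0.4, 1.1]
opening: 0.0928
gripper_force: 0.0
```

Emit:
{"method": "arm_command", "body": {
  "increments": [
    [0.653,-0.393,-0.016,0,0,-0.102],
    [0.653,-0.393,-0.016,0,0,-0.102],
    [0.653,-0.393,-0.016,0,0,-0.102],
    [0.653,-0.393,-0.016,0,0,-0.102],
    [0.653,-0.393,-0.016,0,0,-0.102]
  ]
}}

```text
t: 1.4
tool_pos: [0.2986, -0.296, 0.411]
orientation: [2.805, 1.414, -0.001]
force: [0.3, -0.4, -0.3]
opening: 0.0929
gripper_force: 0.0
```

Emit:
{"method": "arm_command", "body": {
  "increments": [
    [0.744,-0.166,-0.015,0,0,-0.101],
    [0.744,-0.166,-0.015,0,0,-0.101],
    [0.744,-0.166,-0.015,0,0,-0.101],
    [0.744,-0.166,-0.015,0,0,-0.101],
    [0.744,-0.166,-0.015,0,0,-0.101]
  ]
}}

```text
t: 2.02
tool_pos: [0.3604, -0.1568, 0.4138]
orientation: [-2.547, -1.839, 0.001]
force: [0.4, -0.6, 0.1]
opening: 0.093
gripper_force: 0.0
```

Emit:
{"method": "arm_command", "body": {
  "increments": [
    [0.758,0.074,-0.016,0,0,-0.102],
    [0.758,0.074,-0.016,0,0,-0.102],
    [0.758,0.074,-0.016,0,0,-0.102],
    [0.758,0.074,-0.016,0,0,-0.102],
    [0.758,0.074,-0.016,0,0,-0.102]
  ]
}}

```text
t: 2.65
tool_pos: [0.4221, -0.0176, 0.4169]
orientation: [-2.222, -2.221, 0.001]
force: [0.2, 0.3, -0.1]
opening: 0.0929
gripper_force: 0.0
```

```bash
python3 - <<'E'
from h import *
st()
c=read_camera("wrist");cv2.imwrite("pics/w1.png",c["image"][:,:,::-1])
print(c["fx"],c["T"].round(3).tolist(),proj(c,[.422,-.016,.152]),proj(c,[.422,-.016,.104]),proj(c,[.564,-.001,.072]))
E
```

```text
t 2.65 grasp [ 0.422  -0.0177  0.2499] z [-0.001 -0.001 -1.   ] yaw -0.01 F [ 0.23  0.3  -0.07] open 0.0929
304.70047996712503 [[1.0, -0.001, -0.001, 0.422], [-0.001, -0.953, -0.304, 0.066], [-0.001, 0.304, -0.953, 0.396], [0.0, 0.0, 0.0, 1.0]] [323.9 202.5] [323.9 187.2] [455.3 165.7]
```

View pics/w1.png

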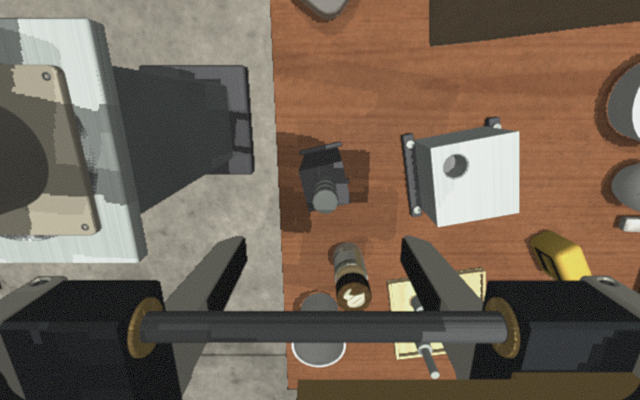

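Emit:
{"method": "arm_command", "body": {
  "increments": [
    [-0.01,0.005,0.15,0,0,0],
    [-0.01,0.005,0.3,0,0,0],
    [-0.01,0.005,0.45,0,0,0],
    [-0.01,0.005,0.6,0,0,0],
    [-0.01,0.005,0.6,0,0,0]
  ]
}}

```text
t: 3.32
tool_pos: [0.4218, -0.0192, 0.2949]
orientation: [-2.219, -2.218, 0.005]
force: [0.3, 0.5, -0.0]
opening: 0.0931
gripper_force: 0.0
```

```bash
python3 - <<'E'
from h import *
st();R=Ro.from_rotvec(read_state()["orientation"]).as_matrix();print(R[:,0].round(3))
E
```

```text
t 3.33 grasp [ 0.421  -0.0191  0.1279] z [-0.005  0.001 -1.   ] yaw -0.04 F [ 0.35  0.46 -0.03] open 0.0931
[0.001 1.    0.001]
```

Emit:
{"method": "arm_command", "body": {
  "increments": [
    [0.018,0.012,-0.01,0,0,0],
    [0.018,0.012,-0.01,0,0,0],
    [0.018,0.012,-0.01,0,0,0],
    [0.018,0.012,-0.01,0,0,0],
    [0.018,0.012,-0.01,0,0,0]
  ]
}}

```text
t: 3.95
tool_pos: [0.4256, -0.0145, 0.2993]
orientation: [2.219, 2.223, 0.0]
force: [-0.3, 0.9, -0.5]
opening: 0.0929
gripper_force: 0.0
```

Emit:
{"method": "arm_command", "body": {
  "increments": [
    [0,0,0,0,0,0],
    [0,0,0,0,0,0],
    [0,0,0,0,0,0],
    [0,0,0,0,0,0],
    [0,0,0,0,0,0]
  ],
  "fingers": 1,
  "force": 30
}}

```text
t: 4.58
tool_pos: [0.4256, -0.0145, 0.2991]
orientation: [-2.22, -2.223, -0.0]
force: [0.3, 0.4, -1.0]
opening: 0.0474
gripper_force: 0.0
```

```bash
python3 - <<'E'
from h import *
st()
E
```

```text
t 4.58 grasp [ 0.4256 -0.0145  0.1321] z [-0.  0. -1.] yaw 0.08 F [ 0.27  0.35 -0.99] open 0.0474
```

Emit:
{"method": "arm_command", "body": {
  "increments": [
    [-0.003,-0.01,0,0,0,0],
    [-0.003,-0.01,0,0,0,0],
    [-0.003,-0.01,0,0,0,0],
    [-0.003,-0.01,0,0,0,0],
    [-0.003,-0.01,0,0,0,0]
  ]
}}

```text
t: 5.2
tool_pos: [0.4236, -0.0151, 0.2992]
orientation: [-2.22, -2.223, 0.0]
force: [0.5, -0.6, 0.5]
opening: 0.0215
gripper_force: 30.0
```

```bash
python3 - <<'E'
from h import *
st();s=read_state();print(s["gripper_force"],s["wrist_torque"])
E
```

```text
t 5.2 grasp [ 0.4236 -0.0152  0.1322] z [-0. -0. -1.] yaw 0.09 F [ 0.48 -0.56  0.49] open 0.0215
29.999046878074296 [-0.11157522  0.02495941 -0.02248461]
```

Emit:
{"method": "arm_command", "body": {
  "increments": [
    [0,0,-0.15,0,0,0],
    [0,0,-0.35,0,0,0],
    [0,0,-0.6,0,0,0],
    [0,0,-0.6,0,0,0],
    [0,0,-0.6,0,0,0]
  ]
}}

```text
t: 5.82
tool_pos: [0.4235, -0.0151, 0.4184]
orientation: [-2.219, -2.223, 0.001]
force: [-0.1, -0.5, -2.2]
opening: 0.0212
gripper_force: 30.0
```

Emit:
{"method": "arm_command", "body": {
  "increments": [
    [0.02,0.2,0,0,0,0],
    [0.04,0.4,0,0,0,0],
    [0.06,0.6,0,0,0,0],
    [0.07,0.7,0,0,0,0],
    [0.07,0.7,0,0,0,0]
  ]
}}

```text
t: 6.45
tool_pos: [0.5638, -0.0008, 0.4161]
orientation: [-2.217, -2.221, 0.005]
force: [0.2, 0.6, -1.1]
opening: 0.0216
gripper_force: 30.0
```

```bash
python3 - <<'E'
from h import *
st()
for n in("wrist","top","scene"):
    c=read_camera(n);b=proj(c,[.564,-.001,.072]);print(n,b)
    x,y=b.astype(int);cv2.imwrite(f"pics/b_{n}.png",c["image"][:,:,::-1])
    i=c["image"][max(y-60,0):y+50,max(0,x-60):x+60,::-1]
    i=cv2.resize(i,(390,360),interpolation=2);globals()[n]=i;print(max(x-60,0),max(0,y-60))
cv2.imwrite("pics/b.png",np.hstack([wrist,scene]))
E
```

```text
t 6.45 grasp [ 0.563  -0.0007  0.2491] z [-0.005  0.    -1.   ] yaw 0.11 F [ 0.15  0.62 -1.08] open 0.0216
wrist [325.3 181.4]
265 121
top [298.4 208. ]
238 148
scene [305.1 224.2]
245 164
```

View pics/b.png

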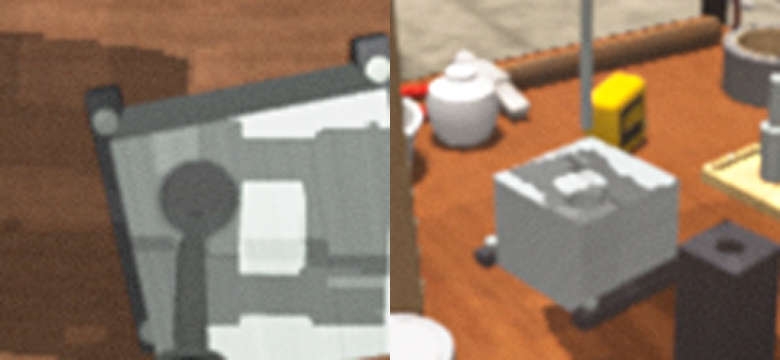

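Emit:
{"method": "arm_command", "body": {
  "increments": [
    [0,0.004,0.1,0,0,0],
    [0,0.004,0.2,0,0,0],
    [0,0.004,0.3,0,0,0],
    [0,0.004,0.365,0,0,0],
    [0,0.004,0.365,0,0,0]
  ]
}}

```text
t: 7.22
tool_pos: [0.5638, -0.0009, 0.3443]
orientation: [-2.218, -2.221, 0.003]
force: [0.6, -0.3, -0.6]
opening: 0.0212
gripper_force: 30.0
```

Emit:
{"method": "arm_command", "body": {
  "increments": [
    [0,0,0.01,0,0,0],
    [0,0,0.02,0,0,0],
    [0,0,0.03,0,0,0],
    [0,0,0.04,0,0,0],
    [0,0,0.04,0,0,0]
  ]
}}

```text
t: 7.85
tool_pos: [0.5643, -0.0009, 0.3379]
orientation: [-2.22, -2.223, 0.0]
force: [0.8, 0.1, -1.0]
opening: 0.0216
gripper_force: 30.0
```

```bash
python3 - <<'E'
from h import *
st()
E
```

```text
t 7.85 grasp [ 0.5642 -0.0009  0.1709] z [-0.  0. -1.] yaw 0.08 F [ 0.76  0.1  -1.  ] open 0.0216
```

Emit:
{"method": "arm_command", "body": {
  "increments": [
    [0,0,0.008,0,0,0],
    [0,0,0.016,0,0,0],
    [0,0,0.024,0,0,0],
    [0,0,0.03,0,0,0],
    [0,0,0.03,0,0,0]
  ]
}}

```text
t: 8.48
tool_pos: [0.5648, -0.001, 0.3349]
orientation: [2.218, 2.222, 0.003]
force: [-4.6, 0.2, 14.2]
opening: 0.0213
gripper_force: 30.1
```

Emit:
{"method": "arm_command", "body": {
  "increments": [
    [0,0,-0.04,0,0,0],
    [0,0,-0.2,0,0,0],
    [0,0,-0.4,0,0,0],
    [0,0,-0.43,0,0,0],
    [0,0,-0.43,0,0,0]
  ]
}}

```text
t: 9.1
tool_pos: [0.5644, -0.001, 0.4178]
orientation: [2.22, 2.223, 0.0]
force: [0.1, 0.6, -1.7]
opening: 0.0214
gripper_force: 30.0
```

Emit:
{"method": "arm_command", "body": {
  "increments": [
    [-0.02,-0.2,0,0,0,0],
    [-0.04,-0.4,0,0,0,0],
    [-0.06,-0.6,0,0,0,0],
    [-0.07,-0.7,0,0,0,0],
    [-0.07,-0.704,0,0,0,0]
  ]
}}

```text
t: 9.72
tool_pos: [0.4226, -0.0152, 0.4164]
orientation: [-2.219, -2.221, 0.002]
force: [-0.3, 0.0, -0.1]
opening: 0.0214
gripper_force: 30.0
```

```bash
python3 - <<'E'
from h import *
st()
for n in("wrist","scene"):
    c=read_camera(n);b=proj(c,[.423,-.0155,.104]);print(n,b,"tip",proj(c,[.423,-.0155,.125]))
    x,y=b.astype(int)
    i=c["image"][max(y-60,0):y+50,max(0,x-60):x+60,::-1]
    i=cv2.resize(i,(390,360),interpolation=2);globals()[n]=i;print(max(x-60,0),max(0,y-60))
cv2.imwrite("pics/s.png",np.hstack([wrist,scene]))
E
```

```text
t 9.72 grasp [ 0.4222 -0.0151  0.2494] z [-0.002  0.    -1.   ] yaw 0.06 F [-0.34  0.   -0.06] open 0.0214
wrist [324.8 189.5] tip [324.9 195.7]
264 129
scene [350.  238.3] tip [350.6 228.6]
290 178
```

View pics/s.png

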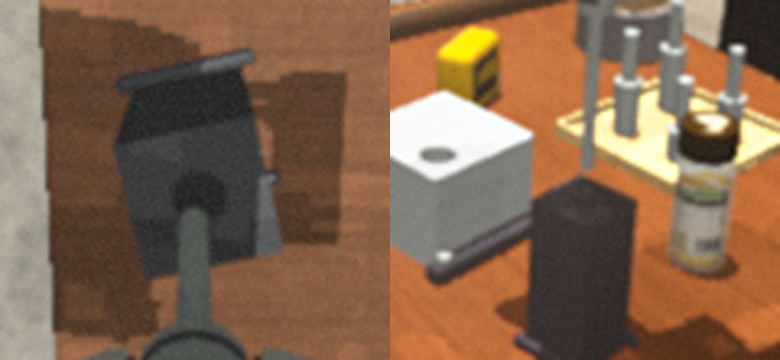

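Emit:
{"method": "arm_command", "body": {
  "increments": [
    [0.003,0.003,0.05,0,0,0],
    [0.003,0.003,0.15,0,0,0],
    [0.003,0.003,0.3,0,0,0],
    [0.003,0.003,0.45,0,0,0],
    [0.003,0.003,0.54,0,0,0]
  ]
}}

```text
t: 10.45
tool_pos: [0.4239, -0.0143, 0.3075]
orientation: [-2.218, -2.221, 0.003]
force: [-0.4, -0.4, -1.6]
opening: 0.021
gripper_force: 30.0
```

Emit:
{"method": "arm_command", "body": {
  "increments": [
    [0,0,0,0,0,0],
    [0,0,0.01,0,0,0],
    [0,0,0.02,0,0,0],
    [0,0,0.03,0,0,0],
    [0,0,0.03,0,0,0]
  ]
}}

```text
t: 11.08
tool_pos: [0.4242, -0.0146, 0.3043]
orientation: [2.22, 2.223, 0.0]
force: [0.9, -0.3, -1.4]
opening: 0.0213
gripper_force: 30.0
```

```bash
python3 - <<'E'
from h import *
st()
E
```

```text
t 11.07 grasp [ 0.4243 -0.0146  0.1373] z [ 0. -0. -1.] yaw 0.08 F [ 0.93 -0.27 -1.42] open 0.0213
```

Still about 5 mm of lowering left before the handle seats.

Emit:
{"method": "arm_command", "body": {
  "increments": [
    [0,-0.003,0.01,0,0,0],
    [0,-0.003,0.02,0,0,0],
    [0,-0.003,0.027,0,0,0],
    [0,-0.003,0.027,0,0,0],
    [0,-0.003,0.027,0,0,0]
  ]
}}

```text
t: 11.7
tool_pos: [0.4236, -0.0145, 0.2991]
orientation: [2.22, 2.223, -0.0]
force: [-3.7, -0.4, 5.5]
opening: 0.021
gripper_force: 30.0
```

Emit:
{"method": "arm_command", "body": {
  "increments": [
    [0,0,-0.003,0,0,0],
    [0,0,-0.003,0,0,0],
    [0,0,-0.003,0,0,0],
    [0,0,-0.003,0,0,0],
    [0,0,-0.003,0,0,0]
  ],
  "fingers": 0.1
}}

```text
t: 12.32
tool_pos: [0.4236, -0.0145, 0.2993]
orientation: [-2.22, -2.223, 0.0]
force: [-0.3, 0.4, -0.7]
opening: 0.0418
gripper_force: 0.0
```

Emit:
{"method": "arm_command", "body": {
  "increments": [
    [0,0,-0.1,0,0,0],
    [0,0,-0.3,0,0,0],
    [0,0,-0.55,0,0,0],
    [0,0,-0.55,0,0,0],
    [0,0,-0.55,0,0,0]
  ]
}}

```text
t: 12.95
tool_pos: [0.4235, -0.0145, 0.4089]
orientation: [-2.22, -2.223, 0.0]
force: [-0.4, -1.1, -0.7]
opening: 0.0419
gripper_force: 0.0
```

```bash
python3 - <<'E'
from h import *
st()
c=read_camera("top")
# best-fit check: predicted base/shoulder/top pixels of tray corner p3 for each length (tray px base vs top)
for L in(28,38,48,58):
  for b in([.553,-.21],):
    print(L,proj(c,[*b,.004]),proj(c,[*b,.004+L/1000]),proj(c,[*b,.046+L/1000]))
im=c["image"]
a=cv2.resize(im[165:235,355:430,::-1],(390,364),interpolation=2)
c=read_camera("wrist");b=cv2.resize(c["image"][:,:,::-1],(582,364))
cv2.imwrite("pics/p.png",a);cv2.imwrite("pics/w2.png",c["image"][:,:,::-1])
plan([.553,-.210,.19],np.radians(8))
E
```

```text
t 12.95 grasp [ 0.4235 -0.0145  0.2419] z [-0.  0. -1.] yaw 0.08 F [-0.39 -1.06 -0.7 ] open 0.0419
28 [379.4 215.7] [380.9 214. ] [383.5 211.3]
38 [379.4 215.7] [381.5 213.4] [384.1 210.7]
48 [379.4 215.7] [382.1 212.8] [384.8 210. ]
58 [379.4 215.7] [382.7 212.1] [385.4 209.3]
[-0.979, 0.648, 0.252, -0.001, -0.0, -0.044]
```

View pics/p.png

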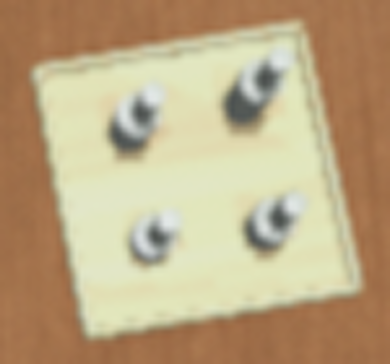

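```bash
python3 - <<'E'
from h import *
c=read_camera("top")
print(px(c,387.7,207.7,.074),px(c,383.8,210.8,.032))
p=(px(c,387.7,207.7,.074)+px(c,383.8,210.8,.032))/2
plan([p[0],p[1],.19],np.radians(8))
E
```

```text
[ 0.5619417 -0.22074    0.074    ] [ 0.56119159 -0.2176446   0.032     ]
[-0.512, 0.345, 0.126, -0.0, -0.0, -0.022]
[-0.535, 0.31, 0.125, -0.001, -0.0, -0.022]
```

Emit:
{"method": "arm_command", "body": {
  "increments": [
    [-0.512,0.345,0.126,0,0,-0.022],
    [-0.512,0.345,0.126,0,0,-0.022],
    [-0.512,0.345,0.126,0,0,-0.022],
    [-0.512,0.345,0.126,0,0,-0.022],
    [-0.512,0.345,0.126,0,0,-0.022]
  ]
}}

```text
t: 13.72
tool_pos: [0.4924, -0.1159, 0.3845]
orientation: [2.14, 2.299, 0.001]
force: [0.4, -0.4, 0.1]
opening: 0.0414
gripper_force: 0.0
```

Emit:
{"method": "arm_command", "body": {
  "increments": [
    [-0.535,0.31,0.125,0,0,-0.022],
    [-0.535,0.31,0.125,0,0,-0.022],
    [-0.535,0.31,0.125,0,0,-0.022],
    [-0.535,0.31,0.125,0,0,-0.022],
    [-0.535,0.31,0.125,0,0,-0.022]
  ]
}}

```text
t: 14.35
tool_pos: [0.562, -0.2178, 0.361]
orientation: [2.058, 2.371, 0.001]
force: [0.5, -0.5, 0.0]
opening: 0.0417
gripper_force: 0.0
```

```bash
python3 - <<'E'
from h import *
st()
c=read_camera("wrist");cv2.imwrite("pics/w3.png",c["image"][:,:,::-1])
for z in (.074,.032,.004):print(proj(c,[.5615,-.219,z]))
c=read_camera("scene");
for n,p in zip("1234",([.613,-.203],[.622,-.265],[.5615,-.219],[.56,-.267])):print(n,proj(c,[*p,.004]))
E
```

```text
t 14.35 grasp [ 0.5624 -0.2179  0.194 ] z [ 0.002 -0.001 -1.   ] yaw 8.09 F [ 0.46 -0.49  0.02] open 0.0417
[322.7 197.5]
[322.7 185.4]
[322.7 178.9]
1 [361.1 219.8]
2 [376.7 212.9]
3 [378.6 226.4]
4 [392.9 222. ]
```

View pics/w3.png

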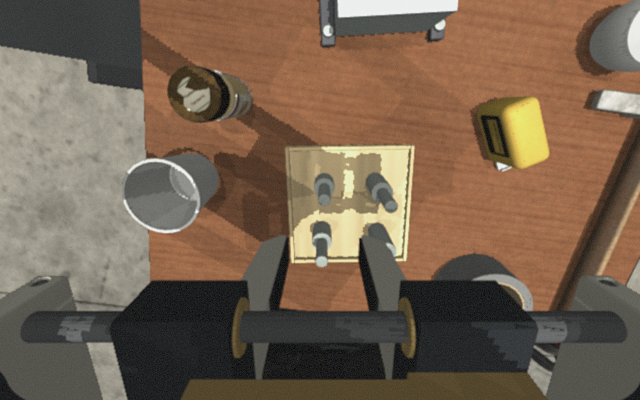

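Emit:
{"method": "arm_command", "body": {
  "increments": [
    [-0.004,0,0.12,0,0,0],
    [-0.004,0,0.25,0,0,0],
    [-0.004,0,0.4,0,0,0],
    [-0.004,0,0.45,0,0,0],
    [-0.004,0,0.45,0,0,0]
  ]
}}

```text
t: 15.08
tool_pos: [0.5621, -0.2196, 0.2694]
orientation: [-2.06, -2.371, 0.0]
force: [-0.0, 0.1, 0.3]
opening: 0.0417
gripper_force: 0.0
```

```bash
python3 - <<'E'
from h import *
st();plan([.563,-.2185,.056],np.radians(8))
E
```

```text
t 15.07 grasp [ 0.562  -0.2195  0.1024] z [-0.  0. -1.] yaw 8.03 F [-0.01  0.1   0.29] open 0.0417
[0.005, 0.005, 0.232, -0.0, -0.0, 0.0]
```

Emit:
{"method": "arm_command", "body": {
  "increments": [
    [0.005,0.005,0.08,0,0,0],
    [0.005,0.005,0.16,0,0,0],
    [0.005,0.005,0.232,0,0,0],
    [0.005,0.005,0.232,0,0,0],
    [0.005,0.005,0.232,0,0,0]
  ]
}}

```text
t: 15.7
tool_pos: [0.5632, -0.2189, 0.2228]
orientation: [-2.061, -2.371, 0.0]
force: [0.2, 0.7, -0.1]
opening: 0.0416
gripper_force: 0.0
```

Emit:
{"method": "arm_command", "body": {
  "increments": [
    [0,0,0,0,0,0],
    [0,0,0,0,0,0],
    [0,0,0,0,0,0],
    [0,0,0,0,0,0],
    [0,0,0,0,0,0]
  ],
  "fingers": 1,
  "force": 30
}}

```text
t: 16.32
tool_pos: [0.5632, -0.2189, 0.223]
orientation: [2.061, 2.371, 0.0]
force: [0.4, 0.1, 2.0]
opening: 0.01
gripper_force: 30.0
```

```bash
python3 - <<'E'
from h import *
st();s=read_state();print(s["gripper_force"],s["wrist_torque"])
E
```

```text
t 16.32 grasp [ 0.5633 -0.2189  0.056 ] z [ 0. -0. -1.] yaw 8.0 F [0.37 0.11 1.95] open 0.01
30.00029593706131 [ 0.03160071 -0.10702109  0.01198812]
```

```bash
python3 - <<'E'
from h import *
L=[]
for n in("wrist","scene","top"):
    c=read_camera(n);b=proj(c,[.563,-.219,.056]);print(n,b)
    if n=="wrist":i=c["image"][100:340,190:450,::-1];L.append(cv2.resize(i,(520,480),interpolation=2))
    else:
        x,y=b.astype(int);i=c["image"][y-40:y+40,x-46:x+46,::-1];L.append(cv2.resize(i,(276,240),interpolation=2));print(x-46,y-40)
cv2.imwrite("pics/g.png",np.hstack([L[0],np.vstack(L[1:])]))
E
```

```text
wrist [324.1 263.1]
scene [380. 208.]
334 168
top [385.8 208.5]
339 168
```

View pics/g.png

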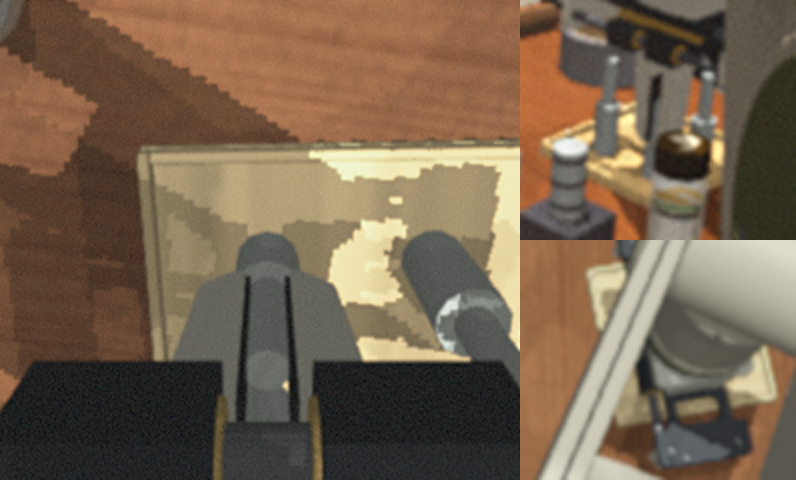

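```bash
python3 - <<'E'
from h import *
c=read_camera("wrist")
print(proj(c,[.563,-.219,.074]),proj(c,[.563,-.209,.074]),px(c,324,285.5,.074),px(c,324,232,.032), proj(c,[.563,-.219,.032]),proj(c,[.563,-.208,.032]),proj(c,[.563,-.208,.004]))
s=read_state();print(s["opening"],s["gripper_force"])
E
```

```text
[324.2 281.9] [327.1 263.8] [ 0.56320366 -0.22098707  0.074     ] [ 0.56196117 -0.211442    0.032     ] [324.  243.4] [326.5 227. ] [326.1 211.1]
0.010348473530097666 30.000344216823578
```

Emit:
{"method": "arm_command", "body": {
  "increments": [
    [0,0,-0.05,0,0,0],
    [0,0,-0.2,0,0,0],
    [0,0,-0.4,0,0,0],
    [0,0,-0.55,0,0,0],
    [0,0,-0.55,0,0,0]
  ]
}}

```text
t: 17.15
tool_pos: [0.564, -0.2193, 0.3366]
orientation: [2.057, 2.367, 0.002]
force: [0.6, 0.2, -1.7]
opening: 0.0099
gripper_force: 30.0
```

```bash
python3 - <<'E'
from h import *
st();print(read_state()["gripper_force"]);plan([.564,-.001,.165],np.radians(8))
E
```

```text
t 17.15 grasp [ 0.565  -0.2198  0.1696] z [ 0.006 -0.003 -1.   ] yaw 8.01 F [ 0.55  0.21 -1.73] open 0.0099
29.999848008155823
[0.54, 0.076, 0.01, 0.001, 0.001, -0.0]
[0.541, 0.076, 0.011, 0.001, 0.0, 0.0]
```

Emit:
{"method": "arm_command", "body": {
  "increments": [
    [0.2,0.03,0,0,0,0],
    [0.4,0.056,0,0,0,0],
    [0.54,0.076,0.01,0,0,0],
    [0.54,0.076,0.01,0,0,0],
    [0.54,0.076,0.01,0,0,0]
  ]
}}

```text
t: 17.77
tool_pos: [0.5628, -0.1101, 0.3297]
orientation: [-2.06, -2.371, 0.002]
force: [0.3, -0.4, -0.7]
opening: 0.01
gripper_force: 30.0
```

Emit:
{"method": "arm_command", "body": {
  "increments": [
    [0.2,0.03,0,0,0,0],
    [0.4,0.056,0.01,0,0,0],
    [0.541,0.076,0.06,0,0,0],
    [0.541,0.076,0.12,0,0,0],
    [0.541,0.076,0.12,0,0,0]
  ]
}}

```text
t: 18.4
tool_pos: [0.5626, -0.0016, 0.3051]
orientation: [-2.061, -2.369, 0.003]
force: [0.4, 0.4, -1.3]
opening: 0.0103
gripper_force: 30.0
```

Emit:
{"method": "arm_command", "body": {
  "increments": [
    [0,0,0,0,0,0],
    [0,0,0,0,0,0],
    [0,0,0,0,0,0],
    [0,0,0,0,0,0],
    [0,0,0,0,0,0]
  ]
}}

```text
t: 19.02
tool_pos: [0.5631, -0.0005, 0.3068]
orientation: [2.061, 2.371, 0.0]
force: [-0.3, -0.4, -0.6]
opening: 0.01
gripper_force: 30.0
```

```bash
python3 - <<'E'
from h import *
st();g=None
c=read_camera("wrist");print([proj(c,[.564,-.001,z]).tolist() for z in(.072,.09,.118)]);w=cv2.resize(c["image"][140:320,230:430,::-1],(500,450),interpolation=2)
c=read_camera("scene");print(proj(c,[.564,-.001,.072]),proj(c,[.564,-.001,.09]));x,y=proj(c,[.564,-.001,.072]).astype(int);print(x-30,y-50)
s=cv2.resize(c["image"][y-50:y+25,x-25:x+25,::-1],(300,450),interpolation=2)
cv2.imwrite("pics/f.png",np.hstack([w,s]))
E
```

```text
t 19.02 grasp [ 5.631e-01 -5.000e-04  1.398e-01] z [ 0.  0. -1.] yaw 8.01 F [-0.25 -0.43 -0.64] open 0.01
[[325.2, 218.1], [325.4, 227.6], [325.7, 245.7]]
[305.1 224.2] [305. 217.]
275 174
```

View pics/f.png

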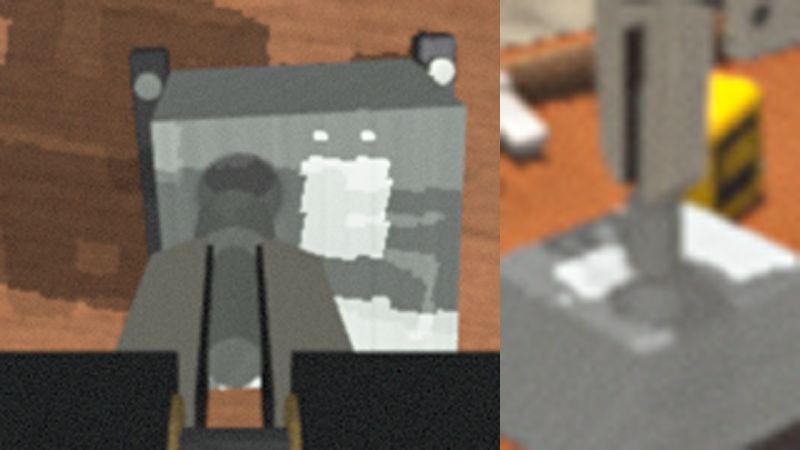

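```bash
python3 - <<'E'
from h import *
c=read_camera("wrist");im=c["image"];g=cv2.cvtColor(im,cv2.COLOR_RGB2GRAY)
print("top",px(c,324,284.8,.1578))
for n,p,r,z in(("bore",[.564,-.001],.013,.072),("base",[.5631,-.0005],.011,.0878),("base-2",[.5631,-.0025],.011,.0878),("should",[.5631,-.0005],.011,.1158),("top",[.5631,-.0005],.006,.1578)):
    print(n,*[proj(c,[p[0]+a*r,p[1]+b*r,z]).tolist() for a,b in((0,1),(0,-1),(1,0),(-1,0))])
print("col322-328 rows195..290");print(g[196:296,323:328].mean(1).round().astype(int).tolist())
for r in (208,214,218,222,226,230,234):print(r,g[r-1:r+2,302:350].mean(0).round().astype(int).tolist())
print(im[212,[312,325,338]])
E
```

```text
top [ 0.5629996  -0.00217776  0.1578    ]
bore [327.8, 202.0] [322.9, 233.9] [342.3, 220.5] [308.2, 216.0]
base [326.5, 211.1] [322.1, 239.8] [339.7, 227.6] [308.7, 223.6]
base-2 [326.1, 213.8] [321.7, 242.3] [339.3, 230.2] [308.4, 226.2]
should [326.9, 227.0] [321.9, 259.1] [342.0, 245.6] [306.7, 241.1]
top [326.4, 271.1] [323.0, 292.4] [336.9, 283.3] [312.4, 280.4]
col322-328 rows195..290
[152, 153, 155, 151, 145, 123, 105, 96, 96, 92, 91, 79, 74, 75, 75, 74, 75, 76, 74, 82, 91, 94, 96, 95, 97, 97, 92, 92, 92, 90, 91, 92, 91, 90, 95, 106, 110, 110, 111, 110, 109, 108, 103, 92, 90, 90, 89, 90, 89, 89, 90, 91, 90, 89, 88, 90, 89, 89, 89, 89, 88, 89, 88, 91, 90, 88, 88, 89, 90, 88, 90, 89, 88, 89, 88, 90, 90, 88, 91, 100, 110, 109, 108, 109, 107, 107, 108, 110, 109, 109, 110, 110, 111, 111, 110, 111, 109, 111, 119, 128]
208 [136, 125, 119, 116, 122, 125, 124, 126, 123, 114, 100, 85, 81, 79, 82, 79, 79, 75, 75, 73, 76, 77, 76, 77, 77, 73, 78, 76, 76, 75, 74, 74, 75, 74, 72, 78, 83, 96, 109, 115, 117, 117, 120, 123, 127, 125, 128, 143]
214 [121, 120, 118, 118, 117, 113, 106, 98, 91, 92,
[... 585 characters left out ...]
6 [122, 121, 121, 120, 117, 117, 111, 91, 88, 88, 85, 87, 89, 88, 89, 90, 90, 95, 94, 97, 96, 96, 89, 90, 91, 90, 88, 88, 89, 88, 90, 89, 90, 86, 87, 91, 87, 94, 102, 110, 115, 116, 116, 117, 116, 118, 117, 120]
230 [123, 123, 120, 119, 118, 112, 95, 86, 84, 86, 88, 89, 88, 86, 88, 89, 92, 91, 95, 100, 101, 102, 100, 97, 95, 92, 92, 91, 90, 88, 87, 88, 88, 86, 85, 84, 88, 97, 116, 120, 120, 118, 119, 116, 113, 116, 118, 116]
234 [123, 121, 122, 120, 114, 108, 91, 90, 91, 92, 94, 104, 108, 108, 110, 108, 109, 112, 110, 110, 111, 109, 111, 109, 110, 113, 109, 108, 108, 106, 108, 105, 101, 96, 90, 90, 90, 96, 110, 120, 121, 120, 116, 116, 114, 116, 115, 118]
[[82 82 83]
 [77 78 76]
 [75 78 75]]
```

Emit:
{"method": "arm_command", "body": {
  "increments": [
    [0.011,0.009,0.02,0,0,0],
    [0.011,0.009,0.04,0,0,0],
    [0.011,0.009,0.05,0,0,0],
    [0.011,0.009,0.05,0,0,0],
    [0.011,0.009,0.05,0,0,0]
  ]
}}

```text
t: 19.8
tool_pos: [0.5646, 0.0019, 0.2968]
orientation: [2.061, 2.371, 0.0]
force: [0.0, -0.4, -0.9]
opening: 0.01
gripper_force: 30.0
```

```bash
python3 - <<'E'
from h import *
st();s=read_state();zg=s["tool_pos"][2]-.167
c=read_camera("wrist");im=c["image"];g=cv2.cvtColor(im,cv2.COLOR_RGB2GRAY)
for n,p,r,z in(("bore",[.5645,-.0005],.013,.072),("base",[.5645,-.0005],.011,zg-.052),("should",[.5645,-.0005],.011,zg-.024),("top",[.5645,-.0005],.006,zg+.018)):
    print(n,*[proj(c,[p[0]+a*r,p[1]+b*r,z]).tolist() for a,b in((0,1),(0,-1),(1,0),(-1,0))])
print(g[190:300,323:328].mean(1).round().astype(int).tolist())
for r in (210,214,218,222,226,230):print(r,g[r-1:r+2,302:350].mean(0).round().astype(int).tolist())
E
```

```text
t 19.8 grasp [0.5646 0.0018 0.1298] z [ 0. -0. -1.] yaw 8.0 F [ 0.01 -0.4  -0.89] open 0.01
bore [326.2, 208.7] [321.2, 241.6] [341.3, 227.8] [305.8, 223.2]
base [325.8, 214.2] [321.5, 242.7] [339.0, 230.6] [308.2, 226.7]
should [326.2, 230.5] [321.2, 262.4] [341.2, 248.9] [306.0, 244.5]
top [325.5, 275.3] [322.1, 296.4] [335.9, 287.4] [311.5, 284.5]
[102, 101, 103, 124, 149, 155, 154, 154, 155, 154, 153, 155, 153, 153, 154, 154, 152, 149, 130, 102, 79, 75, 77, 75, 76, 80, 90, 98, 98, 97, 96, 96, 97, 93, 92, 89, 90, 92, 88, 89, 96, 106, 110, 110, 111, 111, 111, 110, 101, 93, 90, 93, 90, 92, 91, 92, 91, 90, 90, 90, 89, 90, 91, 90, 91, 89, 90, 90, 90, 91, 88, 90, 91, 89, 89, 91, 89, 89, 90, 90, 90, 89, 88, 90, 92, 103, 110, 110, 108, 108, 109, 109, 108, 109, 111, 110, 110, 111, 114, 111, 112, 111, 108, 112, 147, 209, 232, 233, 231, 231]
210 [120, 127, 126, 128, 127, 131, 130, 134, 142, 143, 139, 134, 127, 118, 109, 100, 93, 89, 85, 87, 84, 83, 83, 87, 85, 88, 88, 94, 100, 107, 114, 128, 137, 138, 135, 124, 121, 123, 119, 119, 121, 126, 125, 128, 127, 128, 128, 130]
214 [118, 119, 116, 
[... 344 characters left out ...]
, 76, 77, 82, 97, 106, 111, 114, 116, 114, 120, 119, 119, 118, 117]
222 [118, 115, 111, 106, 99, 91, 92, 91, 88, 86, 87, 90, 91, 93, 93, 94, 98, 94, 97, 97, 95, 95, 95, 97, 93, 96, 95, 96, 91, 89, 89, 93, 90, 88, 87, 91, 93, 87, 95, 104, 109, 111, 115, 117, 120, 116, 118, 117]
226 [118, 112, 109, 103, 94, 90, 92, 89, 87, 87, 88, 87, 88, 89, 91, 93, 93, 95, 98, 94, 92, 90, 90, 91, 90, 90, 89, 90, 90, 90, 85, 93, 89, 90, 89, 88, 89, 89, 92, 99, 108, 112, 113, 116, 119, 121, 117, 120]
230 [118, 117, 113, 111, 105, 93, 87, 85, 87, 87, 86, 88, 88, 89, 88, 89, 93, 94, 97, 99, 103, 100, 98, 98, 95, 93, 94, 90, 91, 92, 88, 87, 90, 89, 88, 86, 85, 89, 100, 110, 113, 114, 115, 115, 119, 121, 118, 119]
```

Emit:
{"method": "arm_command", "body": {
  "increments": [
    [0.003,0,0.012,0,0,0],
    [0.003,0,0.024,0,0,0],
    [0.003,0,0.036,0,0,0],
    [0.003,0,0.048,0,0,0],
    [0.003,0,0.05,0,0,0]
  ]
}}

```text
t: 20.48
tool_pos: [0.5644, 0.0025, 0.2864]
orientation: [-2.061, -2.371, 0.0]
force: [-0.3, 0.4, -1.0]
opening: 0.0106
gripper_force: 30.0
```

Emit:
{"method": "arm_command", "body": {
  "increments": [
    [0,0,0.02,0,0,0],
    [0,0,0.04,0,0,0],
    [0,0,0.06,0,0,0],
    [0,0,0.08,0,0,0],
    [0,0,0.1,0,0,0]
  ]
}}

```text
t: 21.1
tool_pos: [0.5645, 0.0025, 0.2664]
orientation: [-2.061, -2.371, 0.0]
force: [0.5, 0.0, -0.7]
opening: 0.0098
gripper_force: 30.0
```

Emit:
{"method": "arm_command", "body": {
  "increments": [
    [0,0,0.005,0,0,0],
    [0,0,0.01,0,0,0],
    [0,0,0.015,0,0,0],
    [0,0,0.016,0,0,0],
    [0,0,0.016,0,0,0]
  ]
}}

```text
t: 21.72
tool_pos: [0.5645, 0.0025, 0.2636]
orientation: [2.061, 2.371, 0.0]
force: [0.6, -0.0, -1.2]
opening: 0.0101
gripper_force: 30.0
```

Emit:
{"method": "arm_command", "body": {
  "increments": [
    [0,0,0.003,0,0,0],
    [0,0,0.006,0,0,0],
    [0,0,0.01,0,0,0],
    [0,0,0.01,0,0,0],
    [0,0,0.01,0,0,0]
  ]
}}

```text
t: 22.35
tool_pos: [0.5647, 0.0025, 0.2629]
orientation: [2.061, 2.371, 0.001]
force: [-4.3, 1.2, 9.0]
opening: 0.0102
gripper_force: 30.0
```

Emit:
{"method": "arm_command", "body": {
  "increments": [
    [0,0,-0.004,0,0,0],
    [0,0,-0.004,0,0,0],
    [0,0,-0.004,0,0,0],
    [0,0,-0.004,0,0,0],
    [0,0,-0.004,0,0,0]
  ],
  "fingers": 0.1
}}

```text
t: 22.98
tool_pos: [0.5645, 0.0025, 0.2622]
orientation: [-2.061, -2.371, 0.0]
force: [0.7, 0.5, 0.1]
opening: 0.0417
gripper_force: 0.0
```

Emit:
{"method": "arm_command", "body": {
  "increments": [
    [0,0,-0.1,0,0,0],
    [0,0,-0.3,0,0,0],
    [0,0,-0.5,0,0,0],
    [0,0,-0.6,0,0,0],
    [0,0,-0.6,0,0,0]
  ]
}}

```text
t: 23.6
tool_pos: [0.565, 0.0025, 0.3846]
orientation: [2.059, 2.369, 0.004]
force: [-0.1, 0.6, -1.0]
opening: 0.042
gripper_force: 0.0
```

```bash
python3 - <<'E'
from h import *
st()
c=read_camera("wrist");print(proj(c,[.5645,-.0005,.114]));w=cv2.resize(c["image"][:,:,::-1],(480,300))
c=read_camera("scene");s=cv2.resize(c["image"][150:290,230:430,::-1],(480,336),interpolation=2)
print(proj(c,[.5645,-.0005,.072]),proj(c,[.5645,-.0005,.114]))
w=cv2.resize(w,(480,264));cv2.imwrite("pics/end.png",np.vstack([w,s]))
E
```

```text
t 23.6 grasp [0.5657 0.0024 0.2176] z [ 0.004 -0.    -1.   ] yaw 8.01 F [-0.12  0.62 -0.95] open 0.042
[321.8 205.3]
[304.7 224.2] [304.7 207. ]
```

```bash
python3 - <<'E'
from h import *
a=cv2.cvtColor(cv2.imread("pics/scene0.png"),6).astype(int);c=read_camera("scene");b=cv2.cvtColor(c["image"],7).astype(int)
m=(abs(a-b)>40).astype('uint8')
n,l,s,_=cv2.connectedComponentsWithStats(m)
print([r.tolist() for r in s if r[4]>8])
for r in range(202,232,2):print(r,b[r,294:316].tolist())
c=read_camera("wrist");w=cv2.cvtColor(c["image"],7);print(proj(c,[.5645,-.0005,.072]))
for r in range(180,220,4):print(r,w[r,300:345:1].tolist())
E
```

```text
[[0, 0, 640, 400, 227910], [439, 0, 201, 357, 1470], [470, 0, 34, 197, 711], [272, 22, 5, 5, 16], [308, 56, 9, 3, 19], [316, 63, 6, 2, 9], [316, 67, 5, 4, 15], [296, 73, 13, 5, 39], [284, 77, 40, 9, 239], [320, 85, 11, 27, 137], [296, 87, 21, 27, 198], [499, 92, 6, 6, 10], [292, 101, 10, 8, 37], [262, 104, 60, 29, 326], [498, 104, 7, 6, 13], [262, 110, 6, 15, 36], [274, 119, 12, 11, 67], [288, 120, 13, 5, 32], [320, 121, 31, 23, 422], [409, 125, 34, 87, 1774], [494, 124, 9, 8, 19], [289, 126, 30, 49, 709], [502, 126, 5, 8, 14], [289, 130, 6, 3, 10], [616, 135, 24, 18, 146], [493, 137, 11, 24, 64], [495, 141, 145, 115, 8683], [608, 142, 32, 25, 293], [489, 144, 6, 7, 13], [477, 163, 4, 5, 9], [480, 172, 6, 6, 13], [485, 175, 8, 10, 22], [375, 204, 9, 25, 104], [408, 204, 22, 35, 454], [277, 206, 57, 27, 580], [503, 227, 6, 3, 15], [636, 237, 4, 8, 11], [289, 253, 54, 63, 929], [439, 252, 6, 8, 25], [443, 252, 23, 14, 136], [305, 255, 4, 3, 9], [436, 263, 31, 25, 310], [452, 267, 102, 133, 7573], [558, 267, 15, 12, 22], [421, 269, 19, 14, 98], [367, 278, 21, 16, 133], [480, 286, 6, 6, 
[... 3427 characters left out ...]
21, 122, 118]
208 [75, 109, 116, 117, 116, 114, 118, 117, 118, 113, 118, 113, 116, 118, 118, 116, 115, 115, 118, 123, 128, 128, 126, 131, 130, 137, 142, 137, 137, 137, 132, 130, 118, 114, 113, 117, 115, 120, 119, 113, 109, 113, 119, 116, 115]
212 [73, 108, 141, 139, 141, 136, 138, 138, 138, 138, 136, 136, 135, 129, 112, 115, 118, 126, 123, 122, 112, 108, 110, 109, 111, 105, 109, 109, 108, 112, 116, 124, 118, 113, 117, 120, 120, 134, 143, 143, 138, 137, 141, 139, 117]
216 [63, 101, 134, 145, 141, 133, 135, 141, 138, 138, 138, 134, 135, 136, 130, 131, 138, 137, 132, 139, 135, 138, 138, 137, 132, 134, 133, 133, 138, 133, 127, 125, 126, 132, 133, 136, 139, 140, 134, 117, 113, 116, 113, 117, 118]
```

```bash
python3 -c "
from plant import *
print(close_job())"
```

```text
the job is handed in; nothing more can be done
None
```

I felt the bore floor 28 mm down, hung the rod back in its stand, lowered the 28 mm post to the bottom of the bore before letting go, and handed the job in at about 24 s; no verdict came back, and I checked the final seating from camera pixel values, not by eye.

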